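# Stock the carton organiser and hold the bag clip open over the opened carton

## Robot

A 7-joint arm with a two-finger parallel gripper is mounted at the origin on the work surface. World frame = base frame: x ahead of the robot, y to its left, z up, the work surface at z = 0. Lengths are in m, angles in rad, forces in N, time in s.
With the tool pointing down it reaches from about 0.4 to 0.85 m from the base axis. Payload 10.4 kg.
Tool frame: the origin (TCP) lies midway between the tips of the shut fingers; the grasp point (between the pads) lies 19 mm behind it; z points along the fingers, y is the line along which they close (so a half turn about z gives the same grasp; the last joint's range is limited). The gripper opens to 87 mm and grips with 3 to 60 N. Pads are 19 mm wide; open, the fingers measure 117 mm over their backs; the gripper's body (75 mm by 190 mm) begins 51 mm behind the grasp point.
Start: joints at [-1.295, 0.332, -0.065, 1.46, 0.022, 1.35, -0.088], TCP at [0.184, 0.597, 0.223] pointing down, gripper open.
Joint ranges: [-2.6, 2.6], [-0.5, 2.12], [-1.47, 1.34], [0.16, 2.42], [-1.27, 4.41], [0.06, 2.06], [-2.6, 2.6]. Speed limits (rad/s): [2.22, 2.22, 2.79, 2.79, 3.14, 3.14, 3.14].

## Interface

Orientations are given as a unit quaternion [x, y, z, w].
In Python, from bench import r gives the robot as it stands.
- The arm moves only by the tool arm_command, never from a script. Its argument "moves" is one flat list of numbers, 4 for each row, row after row: the shift along the tool's x, y, z in cm, then the turn about the tool's z in degrees. A call has 1 to 12 rows; each row shifts and turns the commanded pose from where the row before left it, along the tool's axes as they then stand; what a row does not reach is not made up. A row lasts 1/12 s, in which the tool goes at most 41.7 mm and 7.16 degrees, less where a joint would pass 70% of its speed; a pose out of reach is approached as far as the arm can. A call with a gripper value outside its range is refused whole. "fingers" is the opening in per cent of the stroke, from 0 (shut) to 100 (fully open), set as the call begins (left out, the last holds). The fingers move at their own pace and stop on an object; "squeeze" is the grip in N (left out, the last holds). Time passes only in rows, so rows that do not move let the fingers close. It gives the time, the measured TCP pose, the force, the opening and the grip force at its end, in the units of the state.
- r.read_state(): the state, without advancing time (a new reading comes with each control period).
- r.camera(name): name is "scene" or "top"; returns the picture (420x560x3 uint8, red, green, blue); there is no depth.
- r.camera_info(name): a dict with "fx", "fy", "cx", "cy" (pixels), "origin" and "attitude" of the camera in the world. Camera axes: x right, y up, looking along -z (the intrinsics and any distortion apply to the point x, -y, -z); pixel columns grow to the right and rows downward; lengths in m; the calibration is good to about 2 mm. A picture is of the moment at which its call begins. camera_info takes no time and is no camera call.
- r.close_job(): hands the job in; it is judged then, once.
The state is a dict: "time": time; "joint_positions": joint angles; "joint_vel": joint speeds; "joint_torque": joint torques, N m; "ee_pos": TCP position; "eef_rot": TCP orientation; "ft_force": force on the tool from outside, world axes, zero at the start; "torque": the same for the moment, N m; "width": finger opening in m; "grip_force": force on a finger pad.
Only numpy, scipy, OpenCV 4.12 (cv2) and the standard library are available. Lean on these libraries where they do the work, as an engineer would, in place of code of your own. Each camera call takes 0.05 s, during which the arm holds its last target. There are 200 camera calls.

## Task

Stand the opened green carton in pocket 1 of the organiser and then the sealed blue carton in pocket 2, each upright, down on the pocket's floor and let go. Then take the red bag clip off the rim of the tub by its tails, squeeze it wide open and hold it gaping over the middle of the green carton's brown top fin, one jaw on each side and not touching the carton, so that I can press the fin flat before it shuts: finish while still holding it open there. Leave everything else standing where it is.

Things in the scene. Friction and masses are not known exactly. Their poses are not given: they have to be found in the camera images.
- carton_green: the opened gable-top drink carton: white, green bands and roof, bare brown top fin. Square body 56 x 56 mm, sides upright to 85 mm; above, a roof slopes at 45 degrees on the two y sides (x ends straight up) to the upright fin, top at 125 mm. Origin: centre of its underside; x along the fin, z up. About 0.2 kg, loose
- green_fin (a point): middle of the top edge of the green carton's brown card fin, axes as the carton's. The fin is 55 mm long (x), 4 mm thick (y) and stands 14 mm proud of the roof
- carton_blue: the sealed carton: same size and shape as the green one, with blue bands, roof and fin; origin at the centre of its underside, x along its fin, z up. About 0.2 kg, loose
- organiser: white organiser fixed to the table: 3 pockets in a row along its y, each 64 x 64 mm inside, 68 mm apart; 208 mm long (y), 72 mm deep (x); outer walls 4 mm thick, 40 mm tall, dividers 35, floors at 4 mm. A label ledge 26 mm deep, 8 mm high runs along its -x side; black dots on it and on the +x wall number the pockets 1, 2, 3 from +y to -y. Origin: centre of the underside of the pocket part
- pocket1 (a point): centre of the floor of pocket 1 (one dot), axes as the organiser's
- pocket2 (a point): centre of the floor of pocket 2 (two dots), axes as the organiser's
- clip: red spring bag clip, 86 mm long, 60 g, loose; parked astride the tub's -x rim, jaws down gripping the wall, two tail paddles up in a V: outside width 49 mm at their ends, 41 mm above the hinge, 26 mm at 4 mm above it. Paddles 32 mm wide, 4 thick. Origin: middle of the hinge; x along the hinge and the rim, z to the tails. Frame fixed to the +y lever, which turns half the joint value as it opens
- clip_lever (a joint): angle the clip's levers are squeezed open, rad: 0 parked (jaws 4 mm apart), 0.62 fully open (hard stop: paddles parallel, 22 mm over both, ends 46 mm above the hinge; jaw tips 31 mm apart, 42 mm below it). Pinch the paddles together along the clip's y to open it. The spring shuts it: 6 N on each paddle end to start, 10 N fully open, up to 15 N if pinched lower
- jaw_a (a point): tip of the clip's jaw on its +y lever: inner lower edge, at the middle of the jaw's 52 mm width; parked, 45 mm below the hinge
- jaw_b (a point): tip of the clip's other jaw: inner lower edge, at the middle of its width
- tub: white open plastic tub, 1.5 kg with the packets inside, loose on the table, 130 x 170 mm (x, y), 90 mm tall, walls 4 mm; the clip sits astride the wall on its -x side, its hinge 7 mm above the rim. Origin: centre of the underside
- carton_orange: bystander: a carton of the same shape with orange bands, already standing in pocket 3; 56 x 56 mm across, 125 mm tall; origin at the centre of its underside, z up. To be left standing
- jar_jam: bystander: jam jar with red lid; 66 mm across, 85 mm tall; origin at the centre of its underside, z up. To be left standing
- jar_honey: bystander: honey jar with brass lid; 70 mm across, 95 mm tall; origin at the centre of its underside, z up. To be left standing
- can_tomato: bystander: food can with red label; 74 mm across, 80 mm tall; origin at the centre of its underside, z up. To be left standing
- shaker: bystander: steel salt shaker; 42 mm across, 82 mm tall; origin at the centre of its underside, z up. To be left standing
- spice_jar: bystander: green spice jar with black lid; 42 mm across, 75 mm tall; origin at the centre of its underside, z up. To be left standing

How it is judged:
On the way, in this order (a step that is already met when the one before it is completed fails the run):
1. the green carton stands in pocket 1, on the floor, upright and let go (horizontal distance between carton_green and pocket1 below 0.01 m and z of carton_green in the frame of pocket1 below 0.004 m and angle between carton_green's own z axis and vertical below 0.08 rad and contact force between the fingers and carton_green below 0.1 N and linear speed of carton_green below 0.02 m/s), for 0.2 s.
2. then the blue carton stands in pocket 2, on the floor, upright and let go (horizontal distance between carton_blue and pocket2 below 0.01 m and z of carton_blue in the frame of pocket2 below 0.004 m and angle between carton_blue's own z axis and vertical below 0.08 rad and contact force between the fingers and carton_blue below 0.1 N and linear speed of carton_blue below 0.02 m/s), for 0.2 s.
At the end, for the whole second after the job is handed in: Green in pocket 1, blue in 2: within 10 mm of centre, on the floor, upright, let go. Fingers hold the clip still, open over 0.40 rad, along the fin within 0.26 rad, touching nothing else; jaw tips astride the fin, over 4 mm from its mid-plane, over 5 mm below its top, within 20 mm of its middle (all of step 1 and all of step 2 and value of joint clip_lever above 0.4 rad and ((y of jaw_a in the frame of carton_green above 0.004 m and y of jaw_b in the frame of carton_green below -0.004 m) or (y of jaw_b in the frame of carton_green above 0.004 m and y of jaw_a in the frame of carton_green below -0.004 m)) and z of each of jaw_a, jaw_b in the frame of carton_green below 0.12 m and x of jaw_a in the frame of carton_green between -0.02 and 0.02 m and x of jaw_b in the frame of carton_green between -0.02 and 0.02 m and angle between the x axis of clip and the x axis of carton_green, either way round below 0.26 rad and contact force between clip and carton_green below 0.3 N and contact force between clip and organiser below 0.3 N and contact force between clip and carton_blue below 0.3 N and contact force between clip and tub below 0.3 N and contact force between the fingers and clip above 3 N and linear speed of clip below 0.02 m/s); the arm keeps its last pose, push and grip.
It fails at once if the orange carton, a jar, the can or the shaker pushed more than 30 mm or tipped, or the tub dragged more than 50 mm (distance of tub from where it was at the start of the episode above 0.05 m or distance of any of carton_orange, jar_jam, jar_honey, can_tomato, shaker, spice_jar from where it was at the start of the episode above 0.03 m or angle between any of carton_orange, jar_jam, jar_honey, can_tomato, shaker, spice_jar's own z axis and vertical above 0.35 rad).
It also fails if it takes over 58 s, if anything falls off the work surface, if the arm or the gripper's body presses on something with over 40 N, if the wrist force passes 120 N, or if a joint passes its speed limit or range.

## Working session

There is one attempt and no reset: what is moved stays moved. The work goes in short steps, Python scripts to look and compute and a tool call to move; the robot and the scene stay as the last step left them, time stands still between calls to the robot, and variables do not carry over. Pictures are saved under pics/ and viewed, at most 10 in all, crops included, and the job is handed in when it is done.

Besides the shell and the picture viewer there is one more tool, called after "Call:" as name(argument=value, ...) on one line, values as JSON. arm_command: Moves the arm, as the interface text tells. Its arguments: {"type":"object","properties":{"moves":{"type":"array"},"fingers":{"type":"number"},"squeeze":{"type":"number"}},"required":["moves"]}

```bash
mkdir -p pics; ls; python3 - <<'E'
from bench import r
import cv2
for n in("scene","top"):
    cv2.imwrite(f"pics/{n}0.png",r.camera(n)[:,:,::-1]); print(n,r.camera_info(n))
s=r.read_state(); print({k:s[k] for k in("time","ee_pos","eef_rot","width")})
E
```

```text
pics
scene {'fx': 544.2570380794075, 'fy': 544.2570380794075, 'cx': 279.111837017918, 'cy': 208.38985777754093, 'origin': array([ 1.1407893 , -1.01139266,  1.05870688]), 'attitude': array([0.40326527, 0.10715866, 0.23971554, 0.87660174])}
top {'fx': 507.5914153852765, 'fy': 507.5914153852765, 'cx': 279.951158479206, 'cy': 208.00426993936966, 'origin': array([ 0.41441502, -0.06911511,  1.46031208]), 'attitude': array([ 0.04237414, -0.03673748, -0.69805116,  0.71384828])}
{'time': 0.1, 'ee_pos': array([0.1838661 , 0.59697289, 0.22184926]), 'eef_rot': array([ 1.48803212e-01,  9.88866629e-01, -6.24719357e-04, -6.01829862e-05]), 'width': 0.08693315379171082}
```

View pics/scene0.png

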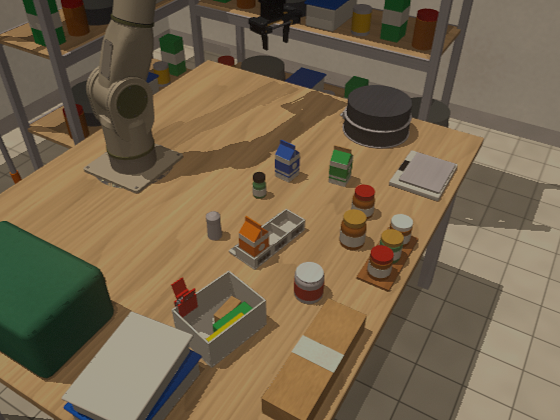

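View pics/top0.png

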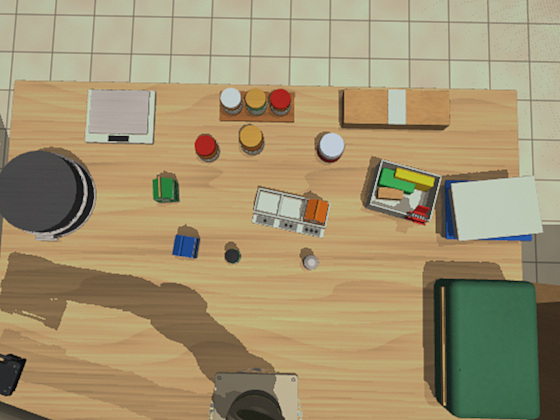

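The scene shows the blue carton near (288,160), green near (341,165), organiser near (268,238), tub near (220,317) with the clip near (184,298). The top view shows green (166,189), blue (186,246), organiser (291,211), clip (420,214). I'll enlarge both views next.

```bash
python3 - <<'E'
import cv2
a=cv2.imread("pics/top0.png")
b=cv2.resize(a[155:265,140:340],None,fx=4,fy=4,interpolation=cv2.INTER_CUBIC);cv2.imwrite("pics/t1.png",b)
c=cv2.resize(a[150:240,355:450],None,fx=4,fy=4,interpolation=cv2.INTER_CUBIC)
s=cv2.imread("pics/scene0.png")
d=cv2.resize(s[270:360,165:270],None,fx=4,fy=4,interpolation=cv2.INTER_CUBIC)
cv2.imwrite("pics/t2.png",cv2.hconcat([c,d]))
e=cv2.resize(s[135:270,225:375],None,fx=4,fy=4,interpolation=cv2.INTER_CUBIC);cv2.imwrite("pics/t3.png",e)
E
```

```text
(no output)
```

View pics/t1.png

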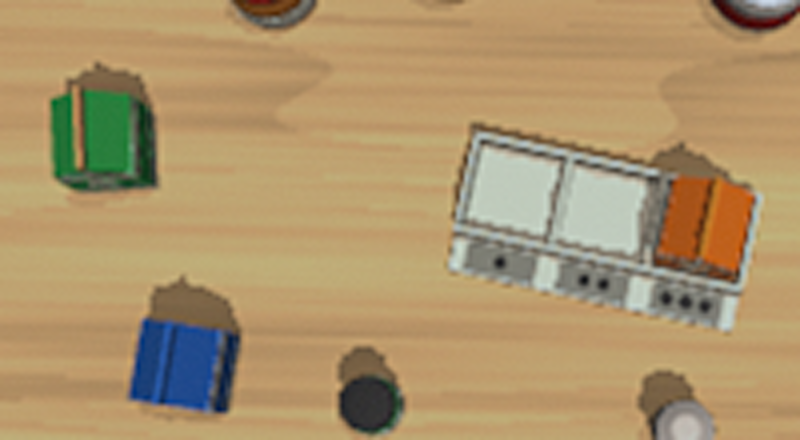

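View pics/t2.png

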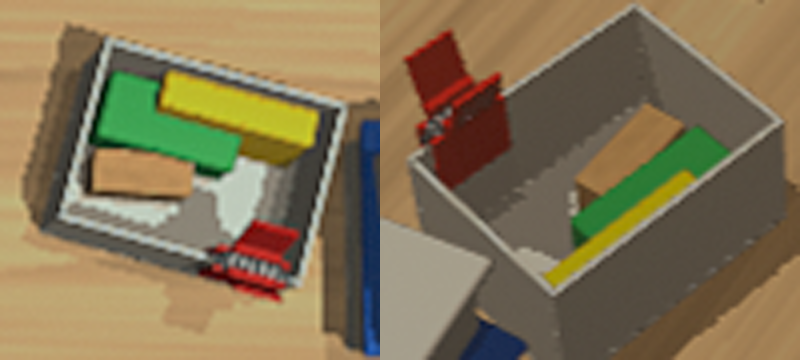

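View pics/t3.png

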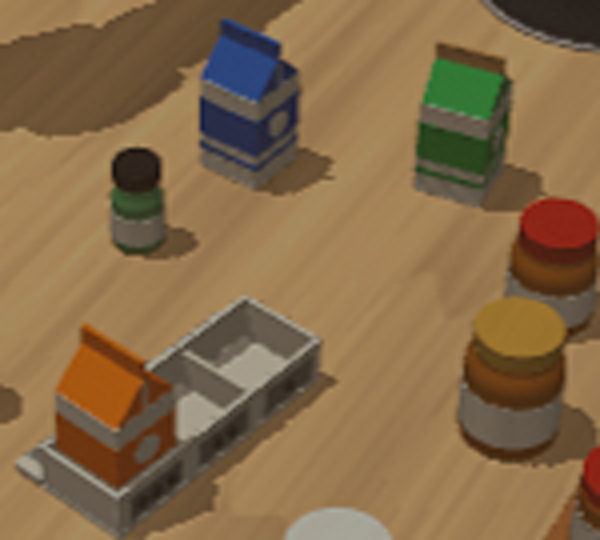

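Crops: t1 shows the green fin from (77,84) to (81,168), the blue fin from (170,322) to (157,402), and the organiser's top corners at (474,126) and (762,195). t2 shows the clip at the −x/−y part of the rim, with its tails near (277,230) and (265,292) in the top half. I'll fit poses from both views.

```bash
cat > h.py <<'E'
import numpy as np
from scipy.spatial.transform import Rotation as R
from scipy.optimize import least_squares
from bench import r
CI={n:r.camera_info(n) for n in("scene","top")}
def proj(n,P):
    c=CI[n]; q=R.from_quat(c["attitude"]).inv().apply(np.atleast_2d(P)-c["origin"])
    return np.c_[c["cx"]+c["fx"]*q[:,0]/-q[:,2], c["cy"]-c["fy"]*q[:,1]/-q[:,2]]
def w(p,L): # planar pose
    c,s=np.cos(p[2]),np.sin(p[2]); L=np.atleast_2d(L)
    return np.c_[p[0]+c*L[:,0]-s*L[:,1], p[1]+s*L[:,0]+c*L[:,1], L[:,2]]
def fit(obs,p0):
    # obs: list (cam, local xyz mm, pixel)
    def f(p): return np.concatenate([(proj(o[0],w(p,np.array(o[1])/1e3))[0]-o[2]) for o in obs])
    s=least_squares(f,p0,loss="soft_l1"); return s.x,f(s.x).reshape(-1,2).round(1)
def crop(o,x,y): return ((x+.5)/4-.5+o[0],(y+.5)/4-.5+o[1])
E
cat > m.py <<'E'
from h import *
T=lambda x,y:crop((140,155),x,y); S=lambda x,y:crop((225,135),x,y)
T2=lambda x,y:crop((355,150),x,y); S2=lambda x,y:crop((165,270),x-380,y)
def car(t,s,e):
    o=[("top",(27.5,0,125),T(*t[0])),("top",(-27.5,0,125),T(*t[1])),("scene",(-27.5,0,125),S(*s[0])),("scene",(27.5,0,125),S(*s[1]))]
    return o+[("top",(a,b,85),T(*p)) for (a,b),p in zip([(28,28),(-28,28),(28,-28),(-28,-28)],e)]
out={}
out["green"]=fit(car([(77,84),(81,168)],[(438,46),(506,60)],[(53,97),(63,188),(133,92),(137,178)]),[.7,.3,0])
out["blue"]=fit(car([(170,322),(157,402)],[(222,22),(282,43)],[(144,320),(130,400),(223,328),(212,408)]),[.6,.2,0])
out["org"]=fit([("top",(36,104,40),T(474,126)),("top",(36,-104,40),T(762,195)),("top",(-62,104,8),T(452,270)),("top",(-62,-104,8),T(731,330)),
 ("scene",(36,104,40),S(320,345)),("scene",(-36,104,40),S(248,298)),("scene",(36,-104,40),S(122,516))],[.65,0,0])
out["tub"]=fit([("top",(65,85,90),T2(108,38)),("top",(65,-85,90),T2(347,103)),("top",(-65,-85,90),T2(300,287)),("top",(-65,85,90),T2(60,217)),
 ("scene",(65,85,90),S2(783,122)),("scene",(-65,85,90),S2(635,8)),("scene",(-65,-85,90),S2(410,160)),("scene",(65,-85,90),S2(553,292))],[.7,-.3,0])
for k,v in out.items(): print(k,v[0].round(4),v[1].tolist())
p=out["tub"][0]
for yc in(-60,-50,-40):
  for cam,f in(("top",(355,150)),("scene",(165,270))):
    L=np.array([(-63+24.5,yc+16,138),(-63+24.5,yc-16,138),(-63-24.5,yc+16,138),(-63-24.5,yc-16,138),(-63,yc,97)])/1e3
    print(yc,cam,((proj(cam,w(p,L))-f)*4+(np.array([380,0]) if cam=="scene" else 0)).round().tolist())
E
python3 m.py
```

```text
green [0.6156 0.2651 0.1048] [[0.2, 0.5], [0.3, -0.2], [-1.1, -0.0], [-0.9, 0.8], [-0.4, 0.4], [-1.8, -2.2], [-0.1, 0.0], [0.1, -1.4]]
blue [ 0.461   0.2022 -0.0948] [[-0.1, -0.6], [0.3, 0.2], [-0.5, 0.4], [-0.8, 1.2], [-0.8, -0.6], [-0.2, -0.0], [-0.1, -0.2], [-0.2, 0.4]]
org [ 0.5784 -0.0892 -0.1925] [[0.4, 0.4], [0.4, -1.3], [-1.0, -0.9], [0.2, -0.4], [0.5, -0.5], [-1.0, 0.1], [-1.2, -3.1]]
tub [ 0.6263 -0.396  -0.2561] [[-0.7, -0.5], [-0.1, -0.0], [0.0, -0.4], [-0.9, -0.0], [0.2, 0.2], [-0.2, -1.3], [-1.5, 0.1], [-0.4, 1.8]]
-60 top [[268.0, 222.0], [316.0, 235.0], [250.0, 293.0], [298.0, 307.0], [266.0, 270.0]]
-60 scene [[482.0, 89.0], [434.0, 121.0], [428.0, 41.0], [381.0, 72.0], [439.0, 128.0]]
-50 top [[254.0, 217.0], [301.0, 231.0], [235.0, 289.0], [283.0, 303.0], [252.0, 266.0]]
-50 scene [[496.0, 79.0], [449.0, 111.0], [442.0, 32.0], [396.0, 62.0], [454.0, 118.0]]
-40 top [[239.0, 213.0], [286.0, 227.0], [220.0, 285.0], [268.0, 298.0], [237.0, 262.0]]
-40 scene [[510.0, 69.0], [464.0, 101.0], [456.0, 22.0], [410.0, 52.0], [468.0, 109.0]]
```

```bash
cat >> h.py <<'E'
def state():
    s=r.read_state(); M=R.from_quat(s["eef_rot"]).as_matrix(); return s,M,np.degrees(np.arctan2(M[1,1],M[0,1]))
def plan(x,y,z,yaw,n):
    "rows that bring TCP from here to x,y,z with tool y along yaw deg (mod 180)"
    s,M,a=state(); d=(yaw-a+90)%180-90
    pos=s["ee_pos"].copy(); out=[]; rot=R.from_quat([1,0,0,0])
    cur=a
    for i in range(n):
        c=np.radians(cur+90); X=np.array([np.cos(c),np.sin(c),0]); Y=np.array([np.sin(c),-np.cos(c),0])
        st=(np.array([x,y,z])-pos)/(n-i)
        t=round(-(yaw_t(a,d)-cur)/(n-i),1)
        row=[round(100*st@X,2),round(100*st@Y,2),round(-100*st[2],2),t]
        pos=pos+(row[0]*X+row[1]*Y)/100; pos[2]-=row[2]/100; cur-=t; out+=row
    print("t",round(s["time"],2),"pos",s["ee_pos"].round(4),"yaw",a.round(2),"tilt",np.degrees(np.arccos(-M[2,2])).round(2),"q7",round(s["joint_positions"][6],2),"w",round(s["width"],4),"grip",round(s["grip_force"],1))
    for k in range(0,n,12): print([float(v) for v in out[4*k:4*k+48]])
def yaw_t(a,d): return a+d
E
python3 - <<'E'
from h import *
plan(.6156,.2651,.22,6,20)
E
```

```text
t 0.1 pos [0.1839 0.597  0.2218] yaw 72.88 tilt 0.07 q7 -0.09 w 0.0869 grip 0.0
[-2.55, -0.95, 0.01, 3.3, -2.6, -0.8, 0.01, 3.3, -2.64, -0.65, 0.01, 3.3, -2.68, -0.5, 0.01, 3.4, -2.7, -0.34, 0.01, 3.3, -2.72, -0.18, 0.01, 3.4, -2.72, -0.02, 0.01, 3.3, -2.72, 0.14, 0.01, 3.4, -2.71, 0.3, 0.01, 3.3, -2.69, 0.45, 0.01, 3.4, -2.65, 0.61, 0.01, 3.3, -2.61, 0.76, 0.01, 3.4]
[-2.56, 0.92, 0.01, 3.3, -2.51, 1.06, 0.01, 3.4, -2.44, 1.21, 0.01, 3.3, -2.37, 1.35, 0.01, 3.4, -2.28, 1.48, 0.01, 3.3, -2.19, 1.61, 0.0, 3.4, -2.1, 1.74, 0.01, 3.3, -1.99, 1.87, 0.0, 3.4]
```

Call:
arm_command(moves=[-2.5,-1,0,3.3,-2.6,-0.8,0,3.3,-2.6,-0.7,0,3.3,-2.7,-0.5,0,3.3,-2.7,-0.3,0,3.3,-2.7,-0.2,0,3.3,-2.7,0,0,3.3,-2.7,0.1,0,3.3,-2.7,0.3,0,3.3,-2.7,0.4,0,3.3,-2.6,0.6,0,3.3,-2.6,0.8,0,3.3], fingers=100)

```text
time: 1.1
ee_pos: [0.4422, 0.3979, 0.2223]
eef_rot: [0.476, 0.879, -0.0, -0.0]
ft_force: [0.8, -0.6, 0.1]
width: 0.0871
grip_force: 0.0
```

Call:
arm_command(moves=[-2.5,0.9,0,3.4,-2.5,1.1,0,3.4,-2.4,1.2,0,3.4,-2.4,1.3,0,3.4,-2.3,1.5,0,3.4,-2.2,1.6,0,3.4,-2.1,1.7,0,3.4,-2,1.9,0,3.4,0,0,0,0,0,0,0,0])

```text
time: 1.93
ee_pos: [0.6151, 0.2652, 0.2218]
eef_rot: [0.67, 0.743, -0.001, 0.0]
ft_force: [-0.1, 0.6, 0.1]
width: 0.0872
grip_force: 0.0
```

```bash
python3 - <<'E'
from h import *
plan(.6156,.2651,.15,6,3)
plan(.6156,.2651,.063,6,10)
import cv2
a=r.camera("top")[:,:,::-1][155:265,140:260]; s=r.camera("scene")[:,:,::-1][115:225,290:410]
cv2.imwrite("pics/g1.png",cv2.hconcat([cv2.resize(i,(400,367),interpolation=cv2.INTER_CUBIC) for i in(a,s)]))
E
```

```text
t 1.93 pos [0.6151 0.2652 0.2218] yaw 5.9 tilt 0.09 q7 -0.27 w 0.0872 grip 0.0
[-0.0, 0.01, 2.39, -0.0, -0.01, 0.02, 2.39, -0.0, -0.0, 0.01, 2.4, -0.1]
t 1.93 pos [0.6151 0.2652 0.2218] yaw 5.9 tilt 0.09 q7 -0.27 w 0.0872 grip 0.0
[-0.0, 0.0, 1.59, -0.0, -0.0, 0.0, 1.59, -0.0, -0.0, 0.01, 1.59, -0.0, -0.0, 0.0, 1.59, -0.0, -0.0, 0.01, 1.59, -0.0, -0.0, 0.0, 1.59, -0.0, -0.0, 0.01, 1.58, -0.0, -0.0, 0.0, 1.59, -0.0, -0.01, 0.01, 1.58, -0.0, -0.0, 0.0, 1.59, -0.1]
```

View pics/g1.png

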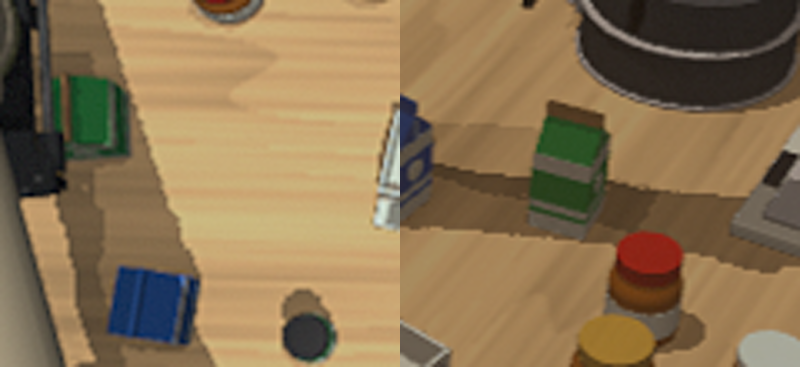

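The picture shows the gripper above the green carton (fin near (68,110) in the left half), shifted outward by parallax as expected. Now I'll descend and grip.

Call:
arm_command(moves=[0,0,1.6,0,0,0,1.6,0,0,0.05,1.6,0,0,0,1.6,0,0,0,1.6,0,0,0,1.6,0,0,0,1.6,0,0,0,1.6,0,0,0,1.6,0,0,0,1.5,0])

```text
time: 2.87
ee_pos: [0.6135, 0.2688, 0.0627]
eef_rot: [0.668, 0.745, 0.0, -0.001]
ft_force: [-0.5, 0.4, -0.3]
width: 0.0871
grip_force: 0.0
```

Call:
arm_command(moves=[0,0,0,0,0,0,0,0,0,0,0,0,0,0,0,0,0,0,0,0,0,0,0,0], fingers=40, squeeze=20)

```text
time: 3.37
ee_pos: [0.6154, 0.2675, 0.0646]
eef_rot: [0.669, 0.744, 0.001, 0.0]
ft_force: [-0.5, 0.4, 1.2]
width: 0.0559
grip_force: 19.9
```

```bash
python3 - <<'E'
from h import *
plan(.5914,-.0225,.18,-11,18)
E
```

```text
t 3.37 pos [0.6154 0.2675 0.0646] yaw 6.09 tilt 0.12 q7 -0.24 w 0.0559 grip 19.9
[-1.59, -0.3, -0.64, 0.9, -1.59, -0.28, -0.64, 1.0, -1.6, -0.25, -0.64, 0.9, -1.6, -0.23, -0.64, 1.0, -1.6, -0.2, -0.64, 0.9, -1.61, -0.17, -0.64, 1.0, -1.61, -0.14, -0.64, 0.9, -1.61, -0.12, -0.64, 1.0, -1.61, -0.09, -0.64, 0.9, -1.62, -0.07, -0.64, 1.0, -1.62, -0.04, -0.64, 0.9, -1.62, -0.01, -0.64, 1.0]
[-1.62, 0.02, -0.64, 0.9, -1.62, 0.04, -0.64, 1.0, -1.61, 0.07, -0.64, 0.9, -1.61, 0.1, -0.65, 1.0, -1.61, 0.12, -0.64, 0.9, -1.61, 0.15, -0.65, 1.0]
```

Call:
arm_command(moves=[0,0,-1.5,0,0,0,-2,0,0,0,-2,0,0,0,-2,0,0,0,-2,0,0,0,-2,0])

```text
time: 3.87
ee_pos: [0.6144, 0.267, 0.1794]
eef_rot: [0.669, 0.744, -0.0, -0.0]
ft_force: [0.7, 1.5, -2.2]
width: 0.0556
grip_force: 19.9
```

```bash
python3 - <<'E'
from h import *
plan(.5914,-.0225,.18,-11,16)
E
```

```text
t 3.87 pos [0.6144 0.267  0.1794] yaw 6.08 tilt 0.03 q7 -0.26 w 0.0556 grip 19.9
[-1.78, -0.33, -0.0, 1.1, -1.79, -0.3, -0.0, 1.1, -1.8, -0.27, -0.0, 1.1, -1.8, -0.23, -0.0, 1.1, -1.8, -0.2, -0.01, 1.1, -1.81, -0.16, -0.0, 1.1, -1.81, -0.13, -0.01, 1.0, -1.81, -0.1, -0.0, 1.1, -1.82, -0.06, -0.01, 1.0, -1.82, -0.03, -0.0, 1.1, -1.81, 0.01, -0.01, 1.0, -1.82, 0.04, -0.0, 1.1]
[-1.81, 0.07, -0.01, 1.0, -1.81, 0.1, -0.0, 1.1, -1.81, 0.14, -0.01, 1.0, -1.81, 0.18, -0.0, 1.1]
```

Call:
arm_command(moves=[-1.8,-0.3,0,1.1,-1.8,-0.3,0,1.1,-1.8,-0.3,0,1.1,-1.8,-0.2,0,1.1,-1.8,-0.2,0,1.1,-1.8,-0.2,0,1.1,-1.8,-0.1,0,1.1,-1.8,-0.1,0,1.1,-1.8,-0.1,0,1,-1.8,0,0,1,-1.8,0,0,1,-1.8,0,0,1.1])

```text
time: 4.87
ee_pos: [0.5969, 0.049, 0.1786]
eef_rot: [0.749, 0.663, 0.0, -0.0]
ft_force: [0.4, 0.4, -3.2]
width: 0.0559
grip_force: 19.9
```

Call:
arm_command(moves=[-1.8,0.1,0,1.1,-1.8,0.1,0,1.1,-1.8,0.1,1,1.1,-1.8,0.2,1.5,1,0,0,1.5,0,0,0,1.5,0,0,0,0,0,0,0,0,0])

```text
time: 5.53
ee_pos: [0.5907, -0.0217, 0.1226]
eef_rot: [0.772, 0.635, -0.001, -0.001]
ft_force: [0.7, 0.9, -2.3]
width: 0.0561
grip_force: 19.9
```

```bash
python3 - <<'E'
from h import *
import cv2
plan(.5914,-.0225,.12,-11,2)
s=r.camera("scene")[:,:,::-1].copy()
L=np.array([(36,104,40),(-36,104,40),(36,-104,40),(36,104,0),(36,34,40),(36,-34,40),(0,68,4)])/1e3
for p in proj("scene",w([.5784,-.0892,-.1925],L)): print(p.round(1),((p-[215,170])*6).round())
cv2.imwrite("pics/g2.png",cv2.resize(s[170:270,215:345],None,fx=6,fy=6,interpolation=cv2.INTER_CUBIC))
E
```

```text
t 5.53 pos [ 0.5907 -0.0217  0.1226] yaw -11.16 tilt 0.12 q7 -0.09 w 0.0561 grip 19.9
[-0.03, 0.04, 0.13, -0.1, -0.03, 0.04, 0.13, -0.1]
[305.1 220.4] [540. 303.]
[285.7 209.2] [424. 235.]
[253.9 260.5] [234. 543.]
[304.6 230.9] [537. 365.]
[288.8 233.2] [443. 379.]
[272.1 246.3] [342. 458.]
[286.8 230.5] [431. 363.]
```

View pics/g2.png

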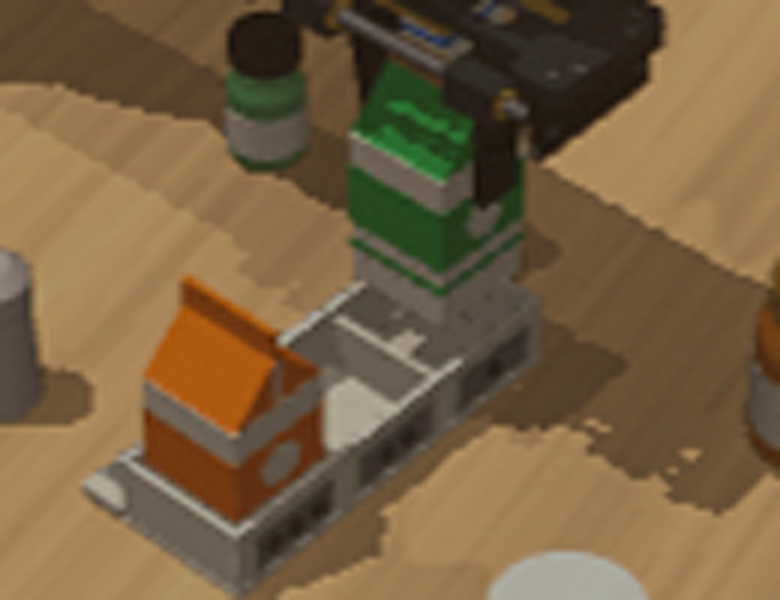

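The picture shows the green carton above pocket 1: bottom corners at (358,275), (445,320), (520,275), organiser +x/+y corner at (540,297) and +x/−y corner at (243,528).

```bash
python3 - <<'E'
from h import *
c=lambda x,y:((x+.5)/6-.5+215,(y+.5)/6-.5+170)
# organiser, scene only / carton scene only at known base height
o,res=fit([("scene",(36,104,40),c(540,297)),("scene",(36,-104,40),c(243,528)),("scene",(36,-104,0),c(240,592)),("scene",(-36,-104,40),c(130,458)),("scene",(36,34,35),c(445,365)),("scene",(36,104,0),c(535,355)),("scene",(-36,104,40),c(365,287) if 0 else c(540,297))][:6],[.58,-.09,-.19]); print("org",o.round(4),res.tolist())
g,res=fit([("scene",(-28,-28,58),c(358,275)),("scene",(28,-28,58),c(445,320)),("scene",(28,28,58),c(520,277)),
("scene",(-28,-28,143),c(350,137)),("scene",(28,-28,143),c(443,190))],[.59,-.02,-.19]); print("green",g.round(4),res.tolist())
print("pocket1",w(o,[0,.068,.004]).round(4), "pocket in old fit",w([.5784,-.0892,-.1925],[0,.068,.004]).round(4))
E
```

```text
org [ 0.5738 -0.0807 -0.1752] [[0.1, -1.3], [-0.2, 0.5], [0.6, 0.4], [-1.4, -0.6], [0.0, 1.5], [0.4, -0.6]]
green [ 0.5908 -0.0185 -0.2196] [[-0.9, 0.2], [-0.5, 2.1], [0.5, -0.6], [0.4, -0.6], [0.3, -0.2]]
pocket1 [[ 0.5856 -0.0138  0.004 ]] pocket in old fit [[ 0.5914 -0.0225  0.004 ]]
```

```bash
python3 - <<'E'
from h import *
import cv2
T=lambda x,y:crop((140,155),x,y)
ob=[("top",(36,104,40),T(474,126)),("top",(36,-104,40),T(762,195)),("top",(-62,104,8),T(452,270)),("top",(-62,-104,8),T(731,330)),
("top",(-49,68,8),T(500,261)),("top",(-49,0,8),T(593,283)),("top",(-49,-68,8),T(685,301)),("top",(36,34,35),T(570,152)),("top",(-36,104,40),T(457,230))]
o,res=fit(ob,[.58,-.09,-.19]);print(o.round(4),res.tolist(),w(o,[0,.068,.004]).round(4))
a=r.camera("top")[:,:,::-1]
g=lambda q:("top",)+q
print(fit([("top",(27.5,0,125),T(77,84)),("top",(-27.5,0,125),T(81,168)),("top",(28,28,85),T(53,97)),("top",(28,-28,85),T(133,92)),("top",(-28,-28,85),T(137,178))],[.61,.26,0]))
E
```

```text
[ 0.5767 -0.0889 -0.1927] [[0.3, 1.0], [0.3, -0.7], [-1.1, -0.3], [0.1, 0.2], [0.1, 0.2], [0.0, -0.3], [0.2, 0.3], [0.5, -0.0], [-1.0, -0.3]] [[ 0.5898 -0.0222  0.004 ]]
(array([0.61557727, 0.26527096, 0.07493626]), array([[ 0.4,  0.5],
       [-0. , -0.1],
       [-0.2,  0.1],
       [ 0.1,  0.3],
       [-0.3, -1. ]]))
```

Call:
arm_command(moves=[0.1,-0.2,0.5,0,0,0,0.5,0,0,0,0.6,0,0,0,0.6,0,0,0,0.6,0,0,0,0,0])

```text
time: 6.13
ee_pos: [0.5888, -0.0198, 0.0939]
eef_rot: [0.772, 0.635, -0.001, -0.001]
ft_force: [-1.1, -0.3, -2.5]
width: 0.056
grip_force: 19.9
```

Call:
arm_command(moves=[0,0,0.6,0,0,0,0.6,0,0,0,0.6,0,0,0,0.5,0,0,0,0.3,0,0,0,0,0,0,0,0,0])

```text
time: 6.72
ee_pos: [0.5896, -0.0198, 0.0695]
eef_rot: [0.772, 0.635, -0.0, -0.0]
ft_force: [-0.2, 0.3, -2.9]
width: 0.0559
grip_force: 19.9
```

Call:
arm_command(moves=[0,0,0.1,0,0,0,0.05,0,0,0,0,0,0,0,0,0])

```text
time: 7.05
ee_pos: [0.5899, -0.0198, 0.0684]
eef_rot: [0.772, 0.635, 0.0, 0.0]
ft_force: [-1.0, -0.1, 1.8]
width: 0.0556
grip_force: 19.9
```

Call:
arm_command(moves=[0,0,0,0,0,0,0,0,0,0,0,0,0,0,0,0,0,0,0,0], fingers=100)

```text
time: 7.47
ee_pos: [0.5897, -0.0198, 0.068]
eef_rot: [0.772, 0.635, 0.0, -0.0]
ft_force: [-0.1, -0.2, -0.2]
width: 0.0809
grip_force: 0.0
```

Call:
arm_command(moves=[0,0,-1,0,0,0,-2,0,0,0,-2.5,0,0,0,-2.5,0,0,0,-2.5,0,0,0,-2.5,0,0,0,-2,0])

```text
time: 8.05
ee_pos: [0.59, -0.0201, 0.221]
eef_rot: [0.772, 0.635, 0.001, 0.001]
ft_force: [0.2, -0.8, 0.6]
width: 0.0869
grip_force: 0.0
```

```bash
python3 - <<'E'
from h import *
plan(.461,.2022,.20,-5.4,14)
E
```

```text
t 8.05 pos [ 0.59   -0.0201  0.221 ] yaw -11.15 tilt 0.12 q7 -0.13 w 0.0869 grip 0.0
[1.38, -1.21, 0.15, -0.4, 1.39, -1.2, 0.15, -0.4, 1.4, -1.19, 0.15, -0.4, 1.4, -1.18, 0.15, -0.4, 1.41, -1.17, 0.15, -0.4, 1.42, -1.16, 0.15, -0.4, 1.43, -1.15, 0.15, -0.4, 1.44, -1.14, 0.15, -0.4, 1.44, -1.13, 0.15, -0.4, 1.45, -1.12, 0.15, -0.4, 1.46, -1.12, 0.15, -0.4, 1.47, -1.1, 0.15, -0.4]
[1.48, -1.09, 0.15, -0.5, 1.49, -1.09, 0.15, -0.4]
```

Call:
arm_command(moves=[1.6,-1.4,0.2,-0.5,1.6,-1.4,0.2,-0.5,1.6,-1.4,0.2,-0.5,1.7,-1.4,0.2,-0.5,1.7,-1.4,0.2,-0.5,1.7,-1.4,0.2,-0.5,1.7,-1.3,0.2,-0.5,1.7,-1.3,0.2,-0.5,1.7,-1.3,0.2,-0.5,1.7,-1.3,0.2,-0.4,1.7,-1.3,0,-0.4,1.7,-1.3,0,-0.4])

```text
time: 9.05
ee_pos: [0.4582, 0.2034, 0.1988]
eef_rot: [0.74, 0.673, 0.0, 0.0]
ft_force: [0.9, 0.1, -0.3]
width: 0.087
grip_force: 0.0
```

```bash
python3 - <<'E'
from h import *
T=lambda x,y:crop((140,155),x,y)
ob=[("top",(27.5,0,125),T(170,322)),("top",(-27.5,0,125),T(157,402))]+[("top",(a,b,85),T(*p)) for (a,b),p in zip([(28,28),(-28,28),(28,-28),(-28,-28)],[(144,320),(130,400),(223,328),(212,408)])]
print(fit(ob,[.46,.2,-.1]))
plan(.461,.2022,.063,-5.8,9)
E
```

```text
(array([ 0.46067567,  0.2016516 , -0.09804782]), array([[ 0.2, -0.5],
       [ 0.4,  0.3],
       [-0.6, -0.5],
       [-0.1,  0.1],
       [ 0.1, -0. ],
       [-0.1,  0.6]]))
t 9.05 pos [0.4582 0.2034 0.1988] yaw -5.42 tilt 0.04 q7 -0.58 w 0.087 grip 0.0
[-0.01, 0.03, 1.51, 0.0, -0.01, 0.03, 1.51, 0.0, -0.01, 0.03, 1.51, 0.1, -0.01, 0.03, 1.51, 0.0, -0.01, 0.03, 1.51, 0.1, -0.01, 0.04, 1.51, 0.0, -0.01, 0.03, 1.51, 0.1, -0.01, 0.04, 1.5, 0.0, -0.01, 0.03, 1.51, 0.1]
```

Call:
arm_command(moves=[0,0.2,1.5,0.2,-0.1,0.1,1.5,0.2,0,0,1.5,0,0,0,1.5,0,0,0,1.5,0,0,0,1.5,0,0,0,1.5,0,0,0,1.5,0,0,0,1.5,0])

```text
time: 9.8
ee_pos: [0.4619, 0.2015, 0.0632]
eef_rot: [0.742, 0.67, 0.0, 0.0]
ft_force: [-0.5, 0.6, 0.2]
width: 0.0871
grip_force: 0.0
```

Call:
arm_command(moves=[0,0,0,0,0,0,0,0,0,0,0,0,0,0,0,0,0,0,0,0,0,0,0,0], fingers=40, squeeze=20)

```text
time: 10.3
ee_pos: [0.4619, 0.2017, 0.0638]
eef_rot: [0.742, 0.67, 0.001, -0.0]
ft_force: [-0.4, -0.2, 4.3]
width: 0.0561
grip_force: 19.9
```

Call:
arm_command(moves=[0,0,-1.5,0,0,0,-2,0,0,0,-2.5,0,0,0,-2.5,0,0,0,-2.5,0,0,0,-2.5,0,0,0,-1,0])

```text
time: 10.88
ee_pos: [0.4626, 0.2019, 0.2114]
eef_rot: [0.742, 0.67, 0.002, 0.0]
ft_force: [0.4, 0.5, -1.4]
width: 0.0559
grip_force: 19.9
```

```bash
python3 - <<'E'
from h import *
import cv2
o=[.5767,-.0889,-.1927]
p=w(o,[0,0,.004])[0]; print(p)
plan(p[0],p[1],.20,-11,18)
s=r.camera("scene")[:,:,::-1]; cv2.imwrite("pics/g3.png",cv2.resize(s[150:270,215:345],None,fx=4.6,fy=4.6,interpolation=cv2.INTER_CUBIC))
a=r.camera("top")[:,:,::-1][175:245,245:335];cv2.imwrite("pics/g3t.png",cv2.resize(a,None,fx=8,fy=8,interpolation=cv2.INTER_CUBIC))
E
```

```text
[ 0.5767 -0.0889  0.004 ]
t 10.88 pos [0.4626 0.2019 0.2114] yaw -5.83 tilt 0.24 q7 -0.58 w 0.0559 grip 19.9
[-1.54, 0.79, 0.06, 0.3, -1.54, 0.8, 0.06, 0.3, -1.53, 0.81, 0.06, 0.3, -1.53, 0.82, 0.06, 0.3, -1.53, 0.83, 0.06, 0.3, -1.52, 0.84, 0.06, 0.3, -1.52, 0.84, 0.06, 0.3, -1.51, 0.85, 0.07, 0.3, -1.51, 0.86, 0.06, 0.3, -1.5, 0.87, 0.07, 0.3, -1.5, 0.87, 0.06, 0.3, -1.5, 0.88, 0.07, 0.3]
[-1.49, 0.89, 0.06, 0.3, -1.49, 0.9, 0.07, 0.3, -1.48, 0.91, 0.06, 0.2, -1.48, 0.91, 0.07, 0.3, -1.47, 0.92, 0.06, 0.2, -1.47, 0.92, 0.07, 0.3]
```

View pics/g3t.png

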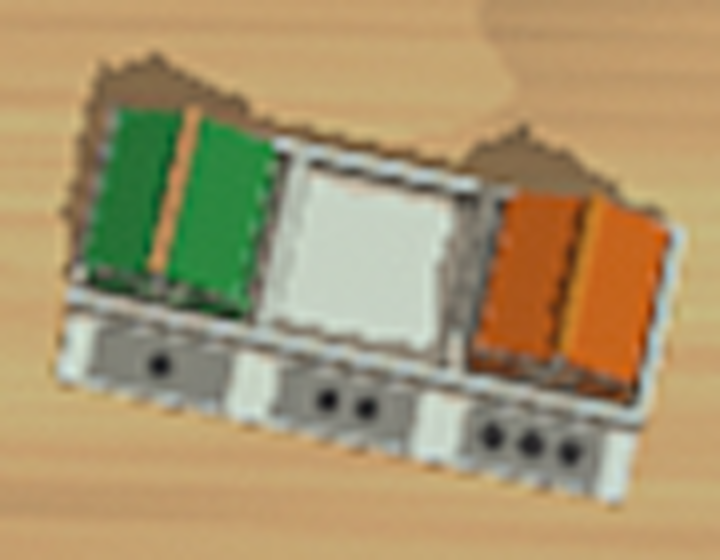

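The picture shows green standing in pocket 1 (fin from (193,107) to (155,270)) and pocket 2 free. Blue is now moving over, held high.

Call:
arm_command(moves=[-1.5,0.8,0,0.3,-1.5,0.8,0,0.3,-1.5,0.8,0,0.3,-1.5,0.8,0,0.3,-1.5,0.8,0,0.3,-1.5,0.9,0,0.3,-1.5,0.9,0,0.3,-1.5,0.9,0,0.3,-1.5,0.9,0,0.3,-1.5,0.9,0,0.3,-1.5,0.9,0,0.3,-1.5,0.9,0,0.3])

```text
time: 11.98
ee_pos: [0.5396, 0.0086, 0.2058]
eef_rot: [0.763, 0.647, -0.001, -0.001]
ft_force: [1.0, -0.2, -2.3]
width: 0.0561
grip_force: 19.9
```

Call:
arm_command(moves=[-1.5,0.9,0,0.3,-1.5,0.9,0,0.3,-1.5,0.9,0,0.2,-1.5,0.9,0,0.2,-1.5,0.9,0,0.2,-1.5,0.9,0,0.2,0,0,0,0,0,0,0,0])

```text
time: 12.65
ee_pos: [0.5768, -0.0894, 0.2059]
eef_rot: [0.771, 0.637, -0.001, -0.001]
ft_force: [0.1, 0.8, -2.0]
width: 0.0562
grip_force: 19.9
```

```bash
python3 - <<'E'
from h import *
T=lambda x,y:((x+.5)/8-.5+245,(y+.5)/8-.5+175)
f=lambda e,z,q0:fit([("top",(27.5,0,125+z),T(*e[0])),("top",(-27.5,0,125+z),T(*e[1]))]+[("top",(a,b,85+z),T(*p)) for (a,b),p in zip([(28,28),(-28,28),(28,-28),(-28,-28)],e[2:])],q0)
g=f([(193,107),(155,270),(115,105),(85,270),(278,143),(247,308)],4,[.59,-.02,-.19]); print("green",g[0].round(4),g[1].tolist())
b=f([(597,195),(565,350),(510,187),(475,348),(672,230),(637,380)],4,[.56,-.15,-.19]); print("orange",b[0].round(4),b[1].tolist())
o,res=fit([("top",(36,-104,40),T(685,228)),("top",(-36,-104,40),T(645,418)),("top",(-49,68,8),T(159,364)),("top",(-49,0,8),T(347,403)),("top",(-49,-68,8),T(530,444)),("top",(-62,104,8),T(58,380)),("top",(-62,-104,8),T(622,500))],[.58,-.09,-.19])
print("org",o.round(4),res.tolist(),w(o,[[0,.068,0],[0,-.068,0]]).round(4))
p=w(o,[0,0,0])[0]; plan(p[0],p[1],.14,-11,6)
E
```

```text
green [ 0.589  -0.0209 -0.1852] [[0.1, 0.3], [0.5, 0.1], [0.3, 0.5], [-0.3, -0.2], [-0.1, -0.1], [-0.4, -0.7]]
orange [ 0.5644 -0.1551 -0.201 ] [[0.3, -0.4], [-0.2, 0.5], [0.1, 0.1], [-0.0, -0.0], [-0.1, -0.8], [-0.1, 0.5]]
org [ 0.5769 -0.0884 -0.1887] [[0.1, -0.6], [-0.0, 0.6], [0.2, 0.1], [-0.2, 0.1], [0.2, -0.0], [-0.4, -0.1], [0.1, 0.0]] [[ 0.5897 -0.0216  0.    ]
 [ 0.5642 -0.1552  0.    ]]
t 12.65 pos [ 0.5768 -0.0894  0.2059] yaw -10.94 tilt 0.17 q7 0.01 w 0.0562 grip 19.9
[0.02, -0.0, 1.1, 0.0, 0.02, -0.0, 1.1, 0.0, 0.01, -0.0, 1.1, 0.0, 0.02, -0.0, 1.1, 0.0, 0.01, -0.0, 1.1, 0.0, 0.02, -0.01, 1.09, 0.1]
```

Call:
arm_command(moves=[0.1,0,1,0,0,0,1.2,0,0,0,1.2,0,0,0,1.2,0,0,0,1.2,0,0,0,1.2,0,0,0,1,0,0,0,1,0,0,0,1,0,0,0,1,0,0,0,0,0])

```text
time: 13.57
ee_pos: [0.5768, -0.0873, 0.0958]
eef_rot: [0.771, 0.637, -0.001, -0.001]
ft_force: [-0.6, 0.0, -3.0]
width: 0.0561
grip_force: 19.9
```

Call:
arm_command(moves=[0,0,0.6,0,0,0,0.6,0,0,0,0.6,0,0,0,0.6,0,0,0,0.3,0,0,0,0.1,0,0,0,0.1,0,0,0,0,0])

```text
time: 14.23
ee_pos: [0.578, -0.0875, 0.069]
eef_rot: [0.771, 0.637, 0.0, 0.0]
ft_force: [0.2, -0.1, -2.8]
width: 0.0563
grip_force: 19.9
```

Call:
arm_command(moves=[0,0,0.1,0,0,0,0.05,0,0,0,0,0,0,0,0,0])

```text
time: 14.57
ee_pos: [0.5781, -0.0876, 0.0679]
eef_rot: [0.771, 0.637, 0.0, 0.0]
ft_force: [-0.7, 1.1, 0.3]
width: 0.0557
grip_force: 19.9
```

Call:
arm_command(moves=[0,0,0,0,0,0,0,0,0,0,0,0,0,0,0,0,0,0,0,0], fingers=100)

```text
time: 14.98
ee_pos: [0.578, -0.0875, 0.0675]
eef_rot: [0.771, 0.637, 0.0, 0.0]
ft_force: [0.4, -0.2, 0.1]
width: 0.0813
grip_force: 0.0
```

Call:
arm_command(moves=[0,0,-1,0,0,0,-2,0,0,0,-2.5,0,0,0,-2.5,0,0,0,-2.5,0,0,0,-2.5,0,0,0,-2,0])

```text
time: 15.57
ee_pos: [0.5782, -0.0878, 0.2205]
eef_rot: [0.771, 0.637, 0.001, 0.001]
ft_force: [1.3, -1.0, -0.4]
width: 0.0871
grip_force: 0.0
```

```bash
python3 - <<'E'
from h import *
T2=lambda x,y:crop((355,150),x,y); S2=lambda x,y:crop((165,270),x-380,y)
tub,res=fit([("top",(65,85,90),T2(108,38)),("top",(65,-85,90),T2(347,103)),("top",(-65,-85,90),T2(300,287)),("top",(-65,85,90),T2(60,217))],[.63,-.39,-.25])
print("tub top",tub.round(4),res.tolist())
for nm,ob in (("top",[("top",(16,24.5,138),T2(255,222)),("top",(-16,24.5,138),T2(300,238)),("top",(-16,-24.5,138),T2(283,300))]),
 ("both",[("top",(16,24.5,138),T2(255,222)),("top",(-16,24.5,138),T2(300,238)),("top",(-16,-24.5,138),T2(283,300)),("scene",(16,-24.5,138),S2(452,32)),("scene",(-16,-24.5,138),S2(405,57)),("scene",(16,24.5,138),S2(500,75))])):
    c,res=fit(ob,[.553,-.426,1.31]); print(nm,c.round(4),np.degrees(c[2]).round(1),res.tolist())
    d=np.array(c[:2])-tub[:2]; print("in tub",(R.from_euler('z',-tub[2]).as_matrix()[:2,:2]@d).round(4))
E
```

```text
tub top [ 0.6257 -0.3971 -0.2573] [[-0.2, -0.3], [0.3, 0.3], [0.4, -0.1], [-0.5, 0.2]]
top [ 0.5894 -0.4281  1.7738] 101.6 [[-0.6, 6.2], [0.1, 0.0], [0.4, -33.7]]
in tub [-0.0273 -0.0392]
both [ 0.5547 -0.4255 -0.7366] -42.2 [[-0.4, -1.7], [-19.8, 3.1], [-1.5, 0.5], [-9.6, 17.3], [-0.1, 0.4], [0.6, 1.5]]
in tub [-0.0615 -0.0455]
```

```bash
python3 - <<'E'
from h import *
T2=lambda x,y:crop((355,150),x,y); S2=lambda x,y:crop((165,270),x-380,y)
for k in(3,6):
    c,res=fit([("top",(16,-24.5,138),T2(255,222)),("top",(-16,-24.5,138),T2(300,238)),("top",(-16,24.5,138),T2(283,300)),("scene",(16,24.5,138),S2(452,32)),("scene",(-16,24.5,138),S2(405,57)),("scene",(16,-24.5,138),S2(500,75))][:k],[.553,-.426,1.31]); print(c.round(4),np.degrees(c[2]).round(1),res.tolist())
plan(.5535,-.4260,.20,-14.7,18)
E
```

```text
[ 0.5513 -0.4275  1.305 ] 74.8 [[-0.2, -0.2], [0.4, -0.8], [-0.1, 1.6]]
[ 0.5531 -0.4256  1.2538] 71.8 [[-0.4, -1.1], [0.0, -1.0], [-1.4, 1.1], [-0.5, -0.6], [-0.8, 0.2], [-0.0, 1.2]]
t 15.57 pos [ 0.5782 -0.0878  0.2205] yaw -10.85 tilt 0.12 q7 0.01 w 0.0871 grip 0.0
[-1.87, 0.22, 0.11, 0.2, -1.87, 0.23, 0.11, 0.2, -1.87, 0.23, 0.11, 0.2, -1.87, 0.24, 0.11, 0.2, -1.87, 0.24, 0.11, 0.2, -1.87, 0.25, 0.12, 0.2, -1.87, 0.26, 0.11, 0.2, -1.86, 0.26, 0.12, 0.2, -1.86, 0.27, 0.11, 0.2, -1.86, 0.28, 0.12, 0.2, -1.86, 0.28, 0.11, 0.2, -1.86, 0.29, 0.12, 0.2]
[-1.86, 0.3, 0.11, 0.2, -1.86, 0.3, 0.12, 0.3, -1.86, 0.32, 0.11, 0.2, -1.86, 0.32, 0.12, 0.3, -1.85, 0.33, 0.11, 0.2, -1.86, 0.34, 0.12, 0.3]
```

Target (0.553, −0.426), consistent to about 2 mm.

Call:
arm_command(moves=[-1.9,0.2,0,0.2,-1.9,0.2,0,0.2,-1.9,0.2,0,0.2,-1.9,0.2,0,0.2,-1.9,0.2,0,0.2,-1.9,0.3,0,0.2,-1.9,0.3,0,0.2,-1.9,0.3,0,0.2,-1.9,0.3,0,0.2,-1.9,0.3,0,0.2,-1.9,0.3,0,0.2,-1.9,0.3,0,0.2])

```text
time: 16.57
ee_pos: [0.561, -0.318, 0.2184]
eef_rot: [0.784, 0.621, 0.0, 0.0]
ft_force: [0.4, 0.4, -0.2]
width: 0.087
grip_force: 0.0
```

Call:
arm_command(moves=[-1.8,0.3,0.3,0.2,-1.8,0.3,0.4,0.2,-1.8,0.3,0.4,0.2,-1.8,0.3,0.4,0.3,-1.8,0.3,0.4,0.2,-1.8,0.3,0,0.3,0,0,0,0,0,0,0,0])

```text
time: 17.23
ee_pos: [0.5523, -0.4272, 0.199]
eef_rot: [0.792, 0.611, -0.0, 0.0]
ft_force: [0.1, 1.4, -0.2]
width: 0.0869
grip_force: 0.0
```

```bash
python3 - <<'E'
from h import *
import cv2
plan(.5532,-.4262,.112,-14.8,8)
a=r.camera("top")[:,:,::-1][150:240,350:450]; s=r.camera("scene")[:,:,::-1][240:345,140:256]
cv2.imwrite("pics/c1.png",cv2.hconcat([cv2.resize(i,(400,360),interpolation=cv2.INTER_CUBIC) for i in(a,s)]))
E
```

```text
t 17.23 pos [ 0.5523 -0.4272  0.199 ] yaw -14.73 tilt 0.03 q7 0.56 w 0.0869 grip 0.0
[0.02, 0.01, 1.09, 0.0, 0.01, 0.01, 1.09, 0.0, 0.02, 0.01, 1.09, 0.0, 0.01, 0.01, 1.09, 0.0, 0.02, 0.01, 1.08, 0.0, 0.01, 0.0, 1.09, 0.0, 0.02, 0.01, 1.08, 0.0, 0.01, 0.0, 1.09, 0.1]
```

View pics/c1.png

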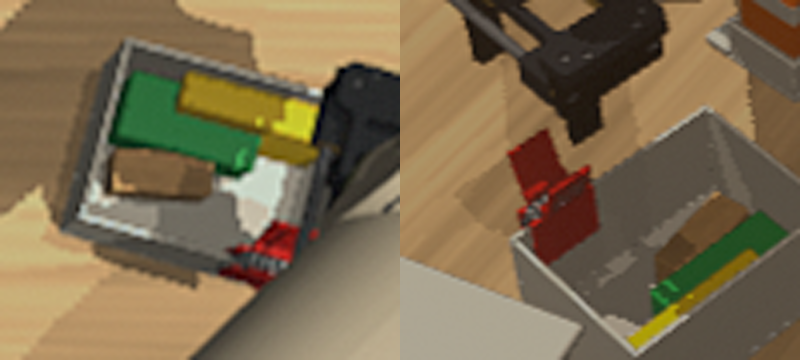

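The picture shows the open fingers lined up astride the clip (tails near (270,240) left, (545,160) right). Descending.

Call:
arm_command(moves=[0.1,0.1,1.1,0,0,0,1.1,0,0,0,1.1,0,0,0,1.1,0,0,0,1.1,0,0,0,1.1,0,0,0,1.1,0,0,0,1,0,0,0,0,0])

```text
time: 18.08
ee_pos: [0.5533, -0.4247, 0.1086]
eef_rot: [0.791, 0.611, -0.001, -0.002]
ft_force: [0.1, 1.2, 0.0]
width: 0.0872
grip_force: 0.0
```

Call:
arm_command(moves=[0,0,0,0,0,0,0,0,0,0,0,0,0,0,0,0,0,0,0,0,0,0,0,0,0,0,0,0,0,0,0,0], fingers=15, squeeze=30)

```text
time: 18.75
ee_pos: [0.5547, -0.4258, 0.1125]
eef_rot: [0.791, 0.611, 0.0, 0.001]
ft_force: [0.4, 0.4, 10.9]
width: 0.0418
grip_force: 9.2
```

Call:
arm_command(moves=[0,0,0,0,0,0,0,0,0,0,0,0,0,0,0,0,0,0,0,0,0,0,0,0])

```text
time: 19.25
ee_pos: [0.5561, -0.4265, 0.1146]
eef_rot: [0.791, 0.612, 0.001, 0.003]
ft_force: [2.0, 1.5, 14.0]
width: 0.0215
grip_force: 30.0
```

Call:
arm_command(moves=[0,0,-0.3,0,0,0,-0.5,0,0,0,-1,0,0,0,-1.5,0,0,0,-2,0,0,0,-2,0,0,0,-2,0,0,0,-2,0,0,0,-2,0,0,0,-2,0])

```text
time: 20.08
ee_pos: [0.5538, -0.4254, 0.266]
eef_rot: [0.791, 0.611, -0.0, -0.0]
ft_force: [0.5, -0.1, 0.1]
width: 0.0215
grip_force: 30.0
```

```bash
python3 - <<'E'
from h import *
import cv2
plan(.5897,-.0205,.27,79.4,20)
print("--");plan(.5897,-.0205,.27,79.4,1)
s=r.camera("scene")[:,:,::-1][220:345,140:260]; t=r.camera("top")[:,:,::-1][160:285,345:465]
cv2.imwrite("pics/c2.png",cv2.hconcat([cv2.resize(i,(400,417),interpolation=cv2.INTER_CUBIC) for i in (s,t)]))
E
```

```text
t 20.08 pos [ 0.5538 -0.4254  0.266 ] yaw -14.64 tilt 0.02 q7 0.54 w 0.0215 grip 30.0
[2.0, -0.34, -0.02, 4.3, 1.97, -0.49, -0.02, 4.3, 1.93, -0.63, -0.02, 4.3, 1.88, -0.78, -0.02, 4.3, 1.82, -0.92, -0.02, 4.3, 1.74, -1.05, -0.02, 4.3, 1.66, -1.18, -0.02, 4.3, 1.56, -1.3, -0.02, 4.3, 1.46, -1.41, -0.02, 4.3, 1.35, -1.52, -0.02, 4.3, 1.24, -1.61, -0.02, 4.3, 1.11, -1.7, -0.02, 4.3]
[0.98, -1.78, -0.02, 4.3, 0.85, -1.85, -0.02, 4.3, 0.7, -1.91, -0.02, 4.3, 0.56, -1.95, -0.02, 4.3, 0.41, -1.99, -0.02, 4.3, 0.26, -2.02, -0.02, 4.3, 0.11, -2.03, -0.02, 4.3, -0.04, -2.03, -0.02, 4.3]
--
t 20.08 pos [ 0.5538 -0.4254  0.266 ] yaw -14.64 tilt 0.02 q7 0.54 w 0.0215 grip 30.0
[40.09, -6.76, -0.4, 86.0]
```

View pics/c2.png

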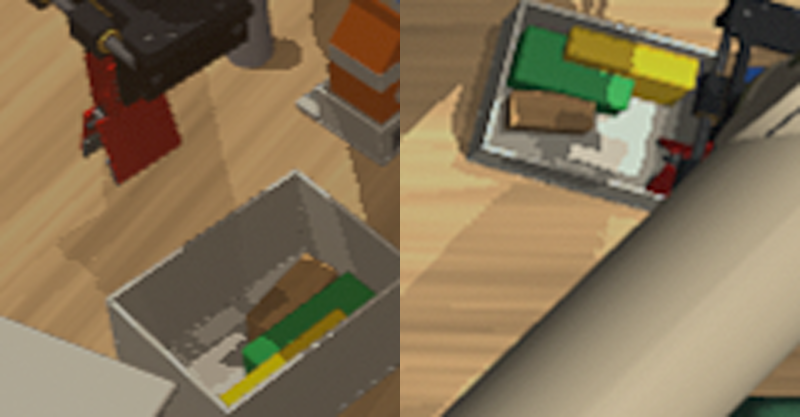

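The picture shows the clip lifted clear and open, with the near jaw's lower edge at (118,183)–(182,147). I'll solve for its height below the TCP.

```bash
python3 - <<'E'
from h import *
P=[((118+.5)/3.333-.5+140,(183+.5)/3.333-.5+220),((182+.5)/3.333-.5+140,(147+.5)/3.333-.5+220)]
a=np.radians(-14.64); ey=np.array([np.cos(a),np.sin(a)]); ex=np.array([-ey[1],ey[0]]); c=np.array([.5538,-.4254])
for off in (.015,.018,.021):
    def f(v): return np.concatenate([proj("scene",np.r_[c+off*ey+(v[0]+s*.026)*ex,v[1]])[0]-p for s,p in zip((-1,1),P)])
    q=least_squares(f,[0,.2]); print(off,"lateral",q.x[0].round(4),"tip z below TCP",(.266-q.x[1]).round(4),f(q.x).round(1))
E
```

```text
0.015 lateral 0.0034 tip z below TCP 0.0615 [-0.2  0.9  0.2 -0.9]
0.018 lateral 0.0016 tip z below TCP 0.0578 [-0.2  0.9  0.3 -0.9]
0.021 lateral -0.0002 tip z below TCP 0.0542 [-0.3  1.   0.3 -1. ]
```

Call:
arm_command(moves=[2,-0.3,0,4.3,2,-0.5,0,4.3,1.9,-0.6,0,4.3,1.9,-0.8,0,4.3,1.8,-0.9,0,4.3,1.7,-1,0,4.3,1.7,-1.2,0,4.3,1.6,-1.3,0,4.3,1.5,-1.4,0,4.3,1.3,-1.5,0,4.3,1.2,-1.6,0,4.3,1.1,-1.7,0,4.3])

```text
time: 21.18
ee_pos: [0.5758, -0.1822, 0.264]
eef_rot: [0.979, 0.204, -0.0, -0.0]
ft_force: [-0.1, -0.4, -0.9]
width: 0.0216
grip_force: 30.0
```

```bash
python3 - <<'E'
from h import *
plan(.5893,-.0207,.27,79.4,8)
E
```

```text
t 21.18 pos [ 0.5758 -0.1822  0.264 ] yaw -66.44 tilt 0.06 q7 -0.72 w 0.0216 grip 30.0
[0.96, -1.78, -0.07, 4.3, 0.82, -1.85, -0.08, 4.3, 0.68, -1.91, -0.07, 4.3, 0.54, -1.95, -0.08, 4.3, 0.39, -1.99, -0.07, 4.2, 0.25, -2.01, -0.08, 4.3, 0.09, -2.03, -0.07, 4.2, -0.05, -2.02, -0.08, 4.3]
```

Call:
arm_command(moves=[1,-1.8,0,4.3,0.8,-1.8,0,4.3,0.7,-1.9,0,4.3,0.5,-2,0,4.3,0.4,-2,0,4.2,0.2,-2,0,4.3,0.1,-2,0,4.2,0,-2,0,4.3,0,0,0,0,0,0,0,0])

```text
time: 22.02
ee_pos: [0.589, -0.0208, 0.264]
eef_rot: [0.996, -0.089, -0.001, 0.0]
ft_force: [0.1, -0.8, -0.5]
width: 0.0215
grip_force: 30.0
```

```bash
python3 - <<'E'
from h import *
plan(.5890,-.0207,.205,79.4,6)
E
```

```text
t 22.02 pos [ 0.589  -0.0208  0.264 ] yaw -100.25 tilt 0.07 q7 -1.59 w 0.0215 grip 30.0
[-0.0, -0.0, 0.98, 0.1, -0.0, -0.0, 0.98, 0.1, -0.0, -0.0, 0.98, 0.0, -0.0, -0.0, 0.99, 0.1, -0.0, -0.01, 0.98, 0.0, -0.0, -0.0, 0.99, 0.1]
```

```bash
cat > clip.py <<'E'
from h import *
import cv2
s,M,a=state(); e=s["ee_pos"]; im=r.camera("scene"); h=cv2.cvtColor(im,cv2.COLOR_RGB2HSV)
m=(((h[:,:,0]<6)|(h[:,:,0]>172))&(h[:,:,1]>150)&(h[:,:,2]>50)).astype(np.uint8)
q=proj("scene",[e-[0,0,.03]])[0].astype(int); k=np.zeros_like(m); k[q[1]-50:q[1]+50,q[0]-35:q[0]+35]=1
n,l,st,_=cv2.connectedComponentsWithStats(m*k); i=1+np.argmax(st[1:,4]); print(st[i])
ys,xs=np.nonzero(l==i)
for x in range(xs.min(),xs.max()+1): print((x,int(ys[xs==x].min()),int(ys[xs==x].max())),end=" ")
fx=np.array([np.cos(np.radians(a+90)),np.sin(np.radians(a+90)),0]); fx=fx*np.sign(fx[0]); fy=np.array([fx[1],-fx[0],0])
for d in(.054,.058,.062): print("\npred near outer edge d",d,[proj("scene",e-[0,0,d]+.018*fy+t*fx)[0].round(1).tolist() for t in(-.026,.026)],end="")
print()
E
python3 clip.py
```

```text
[276 142  20  37 377]
(276, 167, 171) (277, 163, 172) (278, 158, 172) (279, 156, 173) (280, 155, 173) (281, 156, 174) (282, 157, 174) (283, 157, 175) (284, 158, 175) (285, 159, 176) (286, 159, 176) (287, 159, 177) (288, 142, 177) (289, 142, 178) (290, 143, 177) (291, 143, 174) (292, 143, 169) (293, 144, 166) (294, 145, 165) (295, 145, 165) 
pred near outer edge d 0.054 [[275.3, 171.0], [290.7, 179.0]]
pred near outer edge d 0.058 [[275.3, 172.2], [290.7, 180.2]]
pred near outer edge d 0.062 [[275.3, 173.4], [290.6, 181.5]]
```

Call:
arm_command(moves=[0,0,1,0.2,0,0,1.2,0.1,0,0,1.2,0,0,0,1.2,0,0,0,1,0,0,0,0.8,0,0,0,0.6,0,0,0,0,0])

```text
time: 22.73
ee_pos: [0.5887, -0.0221, 0.1931]
eef_rot: [0.996, -0.093, -0.001, 0.0]
ft_force: [-0.5, -0.8, -1.1]
width: 0.0217
grip_force: 30.0
```

```bash
python3 clip.py; python3 -c "
from h import *
plan(.589,-.0207,.171,79.4,1)
# green fin ends now predicted
print(proj('scene',w([.589,-.0209,-.1852],[[-.0275,0,.129],[.0275,0,.129]])))"
```

```text
[275 166  20  34 353]
(275, 191, 192) (276, 187, 193) (277, 182, 193) (278, 178, 194) (279, 178, 194) (280, 178, 195) (281, 179, 195) (282, 179, 196) (283, 180, 196) (284, 181, 197) (285, 181, 197) (286, 181, 198) (287, 169, 199) (288, 166, 199) (289, 166, 199) (290, 166, 196) (291, 167, 191) (292, 167, 187) (293, 168, 179) (294, 168, 173) 
pred near outer edge d 0.054 [[275.0, 192.3], [289.7, 200.5]]
pred near outer edge d 0.058 [[275.0, 193.5], [289.7, 201.7]]
pred near outer edge d 0.062 [[275.0, 194.6], [289.7, 202.9]]
t 22.78 pos [ 0.5891 -0.0222  0.194 ] yaw -100.72 tilt 0.05 q7 -1.56 w 0.0212 grip 30.0
[-0.03, -0.14, 2.3, -0.1]
[[279.24383831 191.64934572]
 [294.79086651 200.22465003]]
```

Call:
arm_command(moves=[0,-0.1,0.6,0,0,0,0.6,0,0,0,0.6,0,0,0,0.5,0,0,0,0,0,0,0,0,0,0,0,0,0])

```text
time: 23.37
ee_pos: [0.5896, -0.0212, 0.1717]
eef_rot: [0.996, -0.093, 0.0, -0.0]
ft_force: [-0.2, -0.9, -0.9]
width: 0.0219
grip_force: 30.0
```

```bash
python3 clip.py; python3 - <<'E'
from h import *
import cv2
plan(.589,-.0207,.171,79.4,1)
im=r.camera("scene"); h=cv2.cvtColor(im,cv2.COLOR_RGB2HSV)
for nm,lo,hi in(("green",45,80),("blue",105,125)):
    m=cv2.inRange(h,(lo,110,30),(hi,255,255)); m[:, :225]=0;m[:,330:]=0;m[:165]=0;m[275:]=0
    n,l,st,c=cv2.connectedComponentsWithStats(m); print(nm,[(st[i].tolist(),c[i].round(1).tolist()) for i in range(1,n) if st[i,4]>25])
for nm,p in(("green",[.589,-.0209,-.187]),("blue",[.5775,-.0880,-.19])):
    print(nm,proj("scene",w(p,[[-.028,-.028,.089],[.028,-.028,.089],[.028,.028,.089],[.028,-.028,.04]])).round(1).tolist())
E
```

```text
[276 173  22  33 347]
(276, 195, 198) (277, 191, 199) (278, 186, 199) (279, 184, 200) (280, 184, 201) (281, 185, 201) (282, 186, 202) (283, 186, 202) (284, 187, 203) (285, 187, 203) (286, 188, 204) (287, 188, 204) (288, 173, 205) (289, 173, 205) (290, 173, 203) (291, 173, 197) (292, 174, 195) (293, 174, 193) (294, 174, 194) (295, 189, 194) (296, 190, 194) (297, 195, 195) 
pred near outer edge d 0.054 [[275.4, 198.4], [290.0, 206.6]]
pred near outer edge d 0.058 [[275.4, 199.5], [290.0, 207.8]]
pred near outer edge d 0.062 [[275.4, 200.6], [290.0, 208.9]]
t 23.42 pos [ 0.5897 -0.0212  0.1718] yaw -100.72 tilt 0.03 q7 -1.55 w 0.0215 grip 30.0
[-0.07, -0.04, 0.08, -0.1]
green [([274, 201, 21, 15, 157], [284.7, 207.6]), ([296, 212, 6, 11, 31], [299.0, 216.4]), ([286, 217, 9, 13, 54], [289.5, 223.7])]
blue [([258, 203, 21, 25, 321], [268.7, 215.6]), ([269, 231, 8, 11, 32], [271.5, 235.8])]
green [[272.3, 207.8], [287.9, 216.7], [301.1, 206.6], [287.6, 230.1]]
blue [[255.6, 220.4], [271.3, 229.9], [285.3, 219.2], [271.3, 243.3]]
```

Call:
arm_command(moves=[0,0,0.2,0,0,0,0.1,0,0,0,0,0,0,0,0,0,0,0,0,0,0,0,0,0,0,0,0,0,0,0,0,0])

```text
time: 24.13
ee_pos: [0.5895, -0.0211, 0.1686]
eef_rot: [0.996, -0.093, 0.0, -0.0]
ft_force: [0.3, 0.3, -0.3]
width: 0.0219
grip_force: 30.0
```

```bash
python3 - <<'E'
from bench import r
s=r.read_state(); print(s["ee_pos"],s["ft_force"],s["width"],s["grip_force"],abs(s["joint_vel"]).max())
print(r.close_job())
E
```

```text
[ 0.58949341 -0.02114916  0.16855846] [ 0.3280671   0.30057387 -0.32700943] 0.02186888270716389 29.999749110647826 0.002430003685615849
the job is handed in; nothing more can be done
None
```

I handed the job in at about 24 s with green in pocket 1, blue in pocket 2 and the clip held wide open astride the green fin; it returned no verdict, and I checked the final hold and blue's placing only by image code and arm readings because my ten picture views were used up.

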